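# Set the stack cutter's back gauge from behind and load a block of blotter card

### The job

Get the small guillotine ready to cut scent blotters to the length marked by the red rider on its scale. With the crank, first wind the back gauge back until its pointer is clearly behind the rider (about half a centimetre), then wind it forward and stop with the pointer level with the rider, so that the spindle's slack is taken up. Then slide the blue-backed block of card lengthways under the clamp, blue side up, flat on the bed and square against the back gauge, and let go of it, without moving the gauge off its mark or disturbing the other things on the counter.

Things in the scene. Friction and masses are not known exactly. Their poses are not given: they have to be found in the camera images.
- bed (a point): Point on the flat steel bed of the cream guillotine, on the knife line at mid-width, 130 mm above the counter. Its x axis points to the machine's rear, y to its left seen from the robot, z up; the machine is turned by this yaw. The front bed runs 130 mm forward (-x), the rear bed 180 mm back, both 330 mm wide. A side lay 12 mm high stands on the front bed at y = 113 to 123 mm.
- clamp (a point): Middle of the clamp beam's lower front edge, 22 mm above the bed (the gap for the card) and 22 mm in front of the knife line. The arch (clamp, knife, crosshead) runs 60 mm back from here and is closed up to 308 mm above the counter; its posts leave y = -125 to +125 mm free. A black wheel on top reaches 362 mm, the knife lever on the right (y about -180 to -240 mm) 510 mm.
- crank_axis (a point): Point on the crank's fixed axis of rotation, 80 mm above the counter, at the middle of the handle's length; the axis runs along the machine's x and sticks out of the front panel towards the robot. Same axes as bed; it lies 185 mm in front of the knife line.
- handle (a point): Centre of the crank's black handle: a round sleeve 20 mm thick and 60 mm long, along the machine's x, spinning freely on its pin, on a circle of 40 mm radius (in the machine's upright y-z plane) about crank_axis. The steel crank arm begins 31 mm behind this point, the front panel 55 mm behind it. Best pinched from above, up to 15 mm in front of its centre. Ignore its orientation.
- spindle (a joint): Angle in rad that the crank has been turned, 0 at the start wherever its handle then stands; it grows counter-clockwise as seen from the robot, which winds the back gauge back (to the machine's rear, +x); clockwise brings it forward. One turn moves the spindle's nut by 12 mm; about 2 N at the handle turns it. It stays where it is left; range -5 to 23.
- gauge (a joint): Travel of the back gauge (m), growing to the machine's rear; at 0 its face is 45 mm behind the knife line, and it starts within 3 mm in front of that, always in front of the rider. It ends at -0.010 and 0.045.
- slack (a joint): Free play between the worn spindle nut and the back gauge: 0 when the gauge was last driven forward (slack taken up, so that card pushed against it cannot shift it), 0.003 m when it was last driven back. After a change of direction the crank turns a quarter turn (3 mm) before the gauge follows.
- gauge_face (a point): Mid-width point of the blue-grey back gauge's flat front face, 6 mm above the bed; the gauge is 200 mm wide and 31 mm high and slides along the machine's x behind the knife. Same axes as bed.
- pointer (a point): Tip of the gauge's black pointer, over the white scale rail along the right (-y) edge of the rear bed; carried on an arm 60 mm behind the gauge's face.
- mark (a point): Centre of the red rider clipped on the scale rail; the length to be set. Same axes as bed. The pointer is level with it when their x in the machine's axes agree.
- blue_block_center (a point): Centre of the block of blotter card with the blue upper side: 200 mm (its x) by 50 mm (its y) by 12 mm thick, 95 g, stiff, lying flat on the counter to the left or right of the guillotine. A second block of the same size with a kraft-brown upper side lies on the other side and stays there.
- kraft_block: Bystander: the brown block, 200 x 50 x 12 mm, origin at the middle of its underside.
- amber_bottle: Bystander: amber bottle 38 mm across, 105 mm tall, standing left of the crank; origin at the middle of its foot.
- espresso_cup: Bystander: white cup 62 mm across, 55 mm tall, right of the crank; origin at the middle of its foot.
- paperweight: Bystander: brass weight 38 mm across, 42 mm tall, standing on the right of the front bed; origin at the middle of its foot.
- scent_bottle: Bystander: square rose-coloured bottle 30 x 52 mm, 94 mm tall with its black cap, left of the guillotine; origin at the middle of its foot.
- acrylic_riser: Bystander: frosted acrylic bridge 70 x 80 mm, 74 mm tall, right of the guillotine; origin at the middle of its foot.
- dropper: Bystander: small green bottle 28 mm across, 75 mm tall, far left in front of the cream coffee machine (305 mm high, its near side about 500 mm left of the robot's axis); origin at the middle of its foot.
Not all that is in view belongs to the job. Of the things that look like the part that bears blue_block_center, the larger one is meant.

How it is judged:
On the way, in this order (a step that is already met when the one before it is completed fails the run):
1. the gauge's pointer is at least 3 mm behind the rider (x of pointer in the frame of mark above 0.003 m), for 0.1 s.
2. the pointer is level with the rider within 2 mm, the slack taken up forward (x of pointer in the frame of mark between -0.002 and 0.002 m and value of joint slack below 0.0008 m), for 0.3 s.
At the end, for the whole second after the job is handed in: The pointer is level with the rider within 2 mm with the slack taken up forward (under 0.8 mm left), and the blue-backed block lies blue side up, flat on the bed under the clamp, within 3 mm of the back gauge, square to it within 0.05 rad and its middle within 90 mm of the gauge's middle, released (all of step 2 and x of blue_block_center in the frame of gauge_face between -0.103 and -0.097 m and y of blue_block_center in the frame of gauge_face between -0.09 and 0.09 m and z of blue_block_center in the frame of gauge_face between -0.003 and 0.003 m and angle between the x axis of blue_block_center and the x axis of bed, either way round below 0.05 rad and angle between blue_block_center's own z axis and vertical below 0.05 rad); the robot touches nothing.
It fails at once if a bystander is moved by more than 25 mm or tipped (distance of any of kraft_block, amber_bottle, espresso_cup, paperweight, scent_bottle, acrylic_riser, dropper from where it was at the start of the episode above 0.025 m or angle between any of amber_bottle, espresso_cup, paperweight, scent_bottle, acrylic_riser, dropper's own z axis and vertical above 0.6 rad).
It also fails if it takes over 72 s, if anything falls off the work surface, if the arm or the gripper's body presses on something with over 40 N, if the wrist force passes 120 N, or if a joint passes its speed limit or range.

### The arm

A 6-joint arm with a two-finger parallel gripper is mounted at the origin on the work surface. World frame = base frame: x ahead of the robot, y to its left, z up, the work surface at z = 0. Lengths are in m, angles in rad, forces in N, time in s.
With the tool pointing down it reaches from about 0.35 to 0.85 m from the base axis. Payload 8.1 kg.
Tool frame: the origin (TCP) lies midway between the tips of the shut fingers; the grasp point (between the pads) lies 19 mm behind it; z points along the fingers, y is the line along which they close (so a half turn about z gives the same grasp; the last joint's range is limited). The gripper opens to 85 mm and grips with 20 to 120 N. Pads are 22 mm wide; open, the fingers measure 114 mm over their backs; the gripper's body (76 mm by 85 mm) begins 54 mm behind the grasp point. The pads swing forward as they close: fully open they stand 13 mm farther back than shut.
Start: joints at [1.042, 0.13, 1.488, -0, 1.523, -0.085], TCP at [0.258, 0.542, 0.198] pointing down, gripper open.
Joint ranges: [-2.96, 2.96], [-0.89, 2.26], [0.02, 2.5], [-1.34, 4.48], [0, 2.73], [-2.66, 2.66]. Speed limits (rad/s): [2.39, 2.39, 2.79, 3.14, 3.14, 3.14].

### API

Orientations are given as a rotation vector (axis times angle).
In Python, from cell import robot, imaging gives the robot as it stands.
- The arm moves only by the tool apply_moves, never from a script. Its argument "motion" is a list of rows, each a list of 3 entries, a list of its own where there are three numbers: the shift along the world's x, y, z in units of 0.02 m (1.0 is 0.02 m), then the turn about the world's z in units of 4 degrees (1.0 is 4 degrees), then the gripper's target within -1 to 1 (shut at 1, half-way at 0, fully open at -1). In form: [[[tx, ty, tz], twist, hand], ...]. A call has 1 to 20 rows; each row shifts and turns the commanded pose from where the row before left it; what a row does not reach is not made up. A row lasts 1/12 s, in which the tool goes at most 41.7 mm and 7.16 degrees, less where a joint would pass 70% of its speed; a pose out of reach is approached as far as the arm can. A call with a number of a shift or a turn outside -1 to 1 is refused whole. A call with a gripper value outside its range is refused whole. The fingers move at their own pace and stop on an object; "force" is the grip in N (left out, the last holds). Time passes only in rows, so rows that do not move let the fingers close. It gives the time, the measured TCP pose, the force, the opening and the grip force at its end, in the units of the state.
- robot.get_obs(): the state, without advancing time (a new reading comes with each control period).
- imaging.camera(name): name is "side" or "top"; returns the picture (480x640x3 uint8, red, green, blue); there is no depth.
- imaging.camera_model(name): a dict with "fx", "fy", "cx", "cy" (pixels), "k1" (the pictures are not rectified: a ray, as slopes to the right and down, at radius r is drawn at 1 + k1 r^2 times it, then the intrinsics apply), "R" (3x3) and "t" (3): a world point X has camera coordinates R X + t. Camera axes: x right, y down, z forward; pixel columns grow to the right and rows downward; lengths in m; the calibration is good to about 2 mm. A picture is of the moment at which its call begins. camera_model takes no time and is no camera call.
- robot.finish_job(): hands the job in; it is judged then, once.
The state is a dict: "time": time; "joint_pos": joint angles; "joint_velocities": joint speeds; "tau": joint torques, N m; "ee_pos": TCP position; "ee_rot": TCP orientation; "contact_force": force on the tool from outside, world axes, zero at the start; "moment": the same for the moment, N m; "width": finger opening in m; "grip_force": force on a finger pad.
Only numpy, scipy, OpenCV 4.12 (cv2) and the standard library are available. Lean on these libraries where they do the work, as an engineer would, in place of code of your own. Each camera call takes 0.05 s, during which the arm holds its last target. There are 200 camera calls.

## Working session

There is one attempt and no reset: what is moved stays moved. The work goes in short steps, Python scripts to look and compute and a tool call to move; the robot and the scene stay as the last step left them, time stands still between calls to the robot, and variables do not carry over. Pictures are saved under pics/ and viewed, at most 10 in all, crops included, and the job is handed in when it is done.

Besides the shell and the picture viewer there is one more tool, called after ">>>" as name([rows], argument=value, ...), one row to a line, values as JSON. apply_moves: Moves the arm, as the interface text tells. Shifts and turns lie within -1 to 1; 1 stands for 0.02 m of shift or 4 degrees of turn. Its arguments: {"type":"object","properties":{"motion":{"type":"array","items":{"type":"array"}},"force":{"type":"number"}},"required":["motion"]}

```bash
mkdir -p pics; ls; python3 - <<'E'
from cell import robot, imaging
import cv2, json
for n in("side","top"):
    m=imaging.camera_model(n);print(n,m)
    cv2.imwrite(f"pics/{n}0.png",imaging.camera(n)[:,:,::-1])
print(robot.get_obs())
E
```

```text
pics
side {'fx': 532.556856678401, 'fy': 532.556856678401, 'cx': 319.9678774113801, 'cy': 243.24736730106966, 'k1': -0.005390025373350801, 'R': array([[ 0.85150102, -0.52433458, -0.00438897],
       [-0.37937904, -0.6102771 , -0.69543757],
       [ 0.36196348,  0.59383088, -0.71857312]]), 't': array([-0.42975529,  0.31009773,  1.17369056])}
top {'fx': 471.3990605097935, 'fy': 471.3990605097935, 'cx': 319.08919559415483, 'cy': 244.22926944920113, 'k1': -0.04283527889461846, 'R': array([[-0.0048398 , -0.99995672,  0.00794576],
       [-0.98720626,  0.0035114 , -0.15940976],
       [ 0.15937496, -0.00861561, -0.98718053]]), 't': array([0.03922119, 0.52976972, 1.20712396])}
{'time': 0.1, 'joint_pos': array([ 1.04158694e+00,  1.31062147e-01,  1.48921092e+00,  4.97096640e-05,
        1.52303210e+00, -8.53727655e-02]), 'joint_velocities': array([ 0.0005806 , -0.00239582, -0.00118049, -0.00032235, -0.00072823,
        0.00016542]), 'tau': array([ 1.59049876e-03, -5.70946634e+01, -5.01947808e+01, -8.79387358e-05,
        7.85592652e-03, -1.08055423e-05]), 'ee_pos': array([0.25729937, 0.54139189, 0.19684117]), 'ee_rot': array([-6.91347664e-01, -3.06399815e+00,  2.53995955e-03]), 'contact_force': array([0.82444158, 0.35006868, 0.42367346]), 'moment': array([ 0.03371133, -0.04322798,  0.00543529]), 'grip_force': 0.0, 'width': 0.08538435454726484}
```

View pics/top0.png

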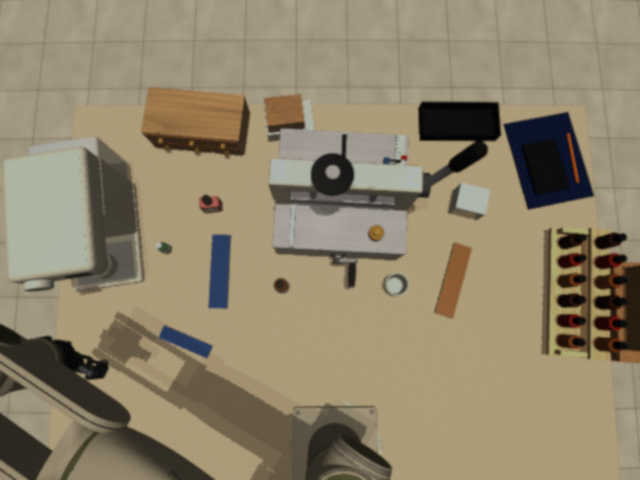

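View pics/side0.png

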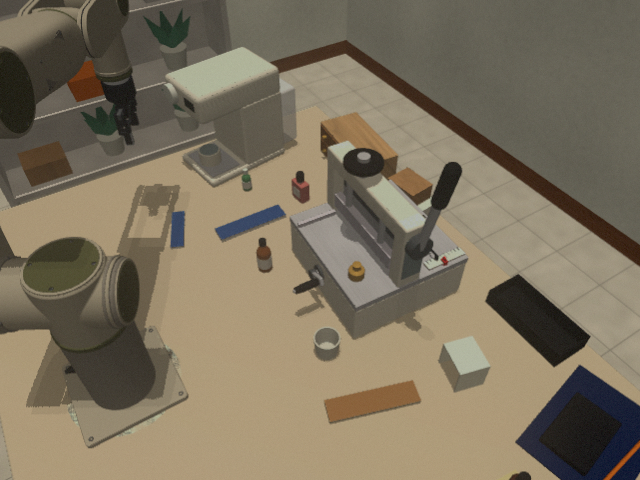

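The top view shows two blue candidates: the large bar at (220,271) and a smaller one at (186,341). There is also a navy book at (548,160). I choose the bar at (220,271) because it is the larger block and lies left of the machine. The kraft block is at (453,280), the handle at (351,273), and the red rider and pointer are near (404,158). Next is a close crop of each.

```bash
cat > h.py <<'E'
import numpy as np, cv2
from cell import robot, imaging
def ray(n,px):
    m=imaging.camera_model(n); d=np.array([(px[0]-m['cx'])/m['fx'],(px[1]-m['cy'])/m['fy']]); s=d.copy()
    for _ in range(20): s=d/(1+m['k1']*(s@s))
    R=m['R']; return -R.T@m['t'], R.T@np.r_[s,1]
def onz(n,px,z):
    c,d=ray(n,px); return c+d*(z-c[2])/d[2]
def tri(pa,pb):
    (a,u),(b,v)=ray('top',pa),ray('side',pb)
    s=np.linalg.lstsq(np.c_[u,-v],b-a,rcond=None)[0]; p,q=a+u*s[0],b+v*s[1]
    return (p+q)/2,np.linalg.norm(p-q)
def proj(n,X):
    m=imaging.camera_model(n); c=m['R']@X+m['t']; s=c[:2]/c[2]; s=s*(1+m['k1']*(s@s)); return s*[m['fx'],m['fy']]+[m['cx'],m['cy']]
E
python3 - <<'E'
from h import *
t=cv2.imread('pics/top0.png');s=cv2.imread('pics/side0.png')
def c(im,x,y,w,h,W=400,H=300): return cv2.resize(im[y:y+h,x:x+w],(W,H),interpolation=cv2.INTER_CUBIC)
a=np.vstack([np.hstack([c(t,380,130,40,30),c(s,420,235,48,36)]),np.hstack([c(t,260,180,160,120),c(t,150,220,160,120) ])])
cv2.imwrite('pics/m1.png',a)
hsv=cv2.cvtColor(t,cv2.COLOR_BGR2HSV)
for nm,lo,hi in(('blue',(100,90,50),(125,255,255)),('kraft',(5,120,60),(18,255,255))):
    k=cv2.inRange(hsv,lo,hi)
    for q in cv2.findContours(k,0,2)[0]:
        if cv2.contourArea(q)>250:
            r=cv2.minAreaRect(q); P=np.array([onz('top',p,.012)[:2] for p in cv2.boxPoints(r)])
            print(nm,r,P.mean(0).round(4),[np.linalg.norm(P[i]-P[i-1]).round(3) for i in(1,2)],np.degrees(np.arctan2(*(P[1]-P[0])[::-1])).round(1),np.degrees(np.arctan2(*(P[2]-P[1])[::-1])).round(1))
E
```

```text
blue ((185.17694091796875, 341.2717590332031), (50.99168014526367, 11.863019943237305), 22.71441078186035) [0.277  0.3913] [np.float64(0.031), np.float64(0.137)] -21.0 -112.1
blue ((219.10745239257812, 271.00494384765625), (16.628454208374023, 70.75545501708984), 2.642545223236084) [0.4639 0.3063] [np.float64(0.191), np.float64(0.045)] -0.9 -92.9
kraft ((623.5000610351562, 350.5000305175781), (38.18376159667969, 33.941123962402344), 45.0) [ 0.2428 -0.7804] [np.float64(0.096), np.float64(0.101)] -49.5 -136.6
kraft ((620.3500366210938, 275.8677062988281), (25.047992706298828, 38.80674743652344), 24.304548263549805) [ 0.4441 -0.7918] [np.float64(0.112), np.float64(0.069)] -29.8 -114.8
kraft ((453.0574951171875, 279.7917175292969), (18.615028381347656, 73.03074645996094), 15.422160148620605) [ 0.4374 -0.3249] [np.float64(0.2), np.float64(0.051)] -17.9 -105.9
kraft ((575.998779296875, 291.778076171875), (51.556575775146484, 114.10210418701172), 12.778732299804688) [ 0.4041 -0.6631] [np.float64(0.316), np.float64(0.145)] -17.4 -103.0
kraft ((283.7956237792969, 110.56205749511719), (28.808860778808594, 35.380645751953125), 83.41805267333984) [0.9221 0.1356] [np.float64(0.102), np.float64(0.088)] -83.1 -173.7
kraft ((193.21621704101562, 118.70270538330078), (97.98179626464844, 60.8276252746582), 9.462322235107422) [0.8999 0.3945] [np.float64(0.184), np.float64(0.287)] -5.4 -100.6
```

View pics/m1.png

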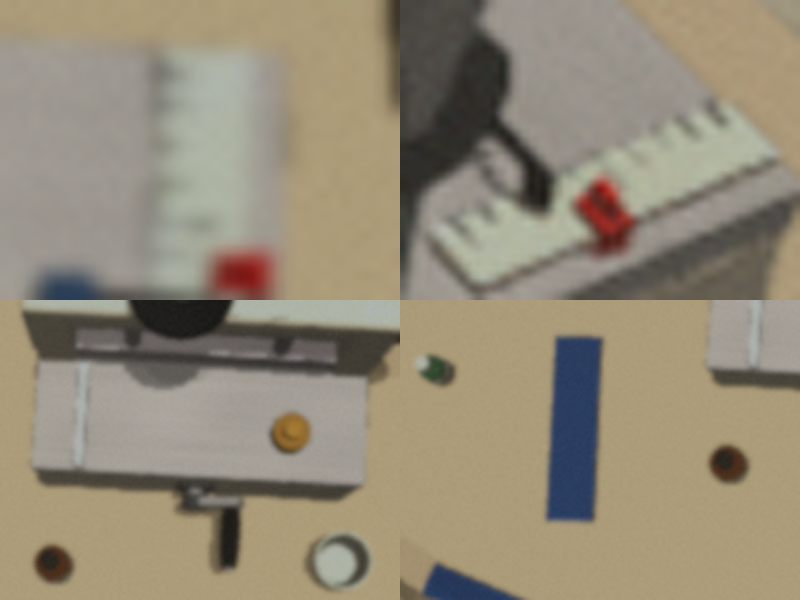

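The close crop confirms the plain blue 200×50 bar at top (220,271). The handle lies right of its boss at about (351,275). The pointer tip is at about side (437,259) and the rider at about side (444,260). Next I'll compute the machine pose and crop the pointer and handle.

```bash
python3 - <<'E'
from h import *
t=cv2.imread('pics/top0.png');s=cv2.imread('pics/side0.png')
def c(im,x,y,w,h,W=400,H=300): return cv2.resize(im[y:y+h,x:x+w],(W,H),interpolation=cv2.INTER_CUBIC)
cv2.imwrite('pics/m2.png',np.vstack([np.hstack([c(t,375,140,40,30),c(s,424,243,32,24)]),np.hstack([c(t,320,245,60,45),c(s,285,255,60,45) ])]))
for p in((273.2,246.8),(405.2,254.4),(280,130),(408,136)): print(p,onz('top',p,.13).round(4))
for n,p,z in(('bottle',(281,285),.09),('cup',(395,285),.05),('weight',(376,232),.165)): print(n,onz('top',p,z).round(3))
E
```

```text
(273.2, 246.8) [0.5098 0.1506 0.13  ]
(405.2, 254.4) [ 0.4897 -0.174   0.13  ]
(280, 130) [0.8133 0.1367 0.13  ]
(408, 136) [ 0.7968 -0.1922  0.13  ]
bottle [0.419 0.134 0.09 ]
cup [ 0.42 -0.16  0.05]
weight [ 0.539 -0.099  0.165]
```

View pics/m2.png

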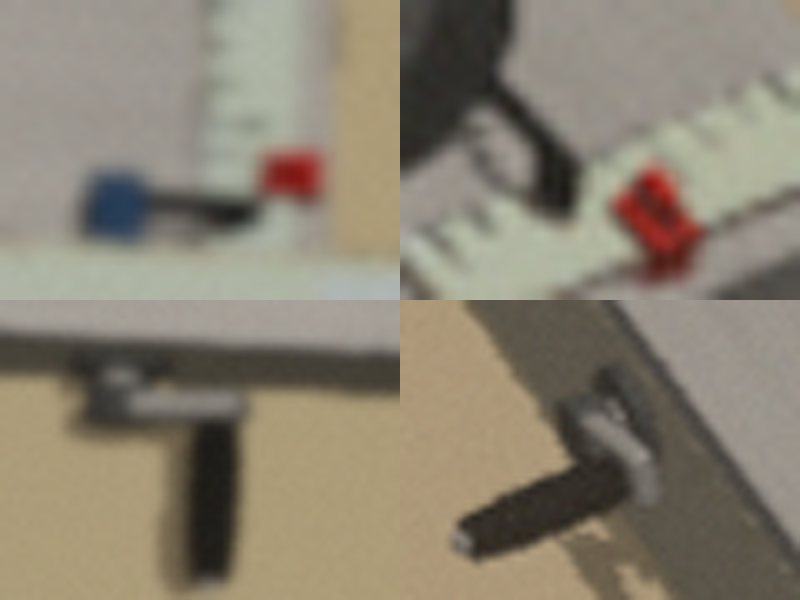

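```bash
python3 - <<'E'
from h import *
a=np.radians(-3.1); X=np.array([np.cos(a),np.sin(a)]);Y=np.array([-X[1],X[0]]);K=np.array([.6275,-.0184])
for n,p,q in(('hend',(351.5,287),(294.75,291)),('hbase',(352.7,262.7),(318.3,282)),('boss',(338.3,255.8),(315,272.3)),('tip',(400.2,161.2),(437,259.6)),('rider',(404.1,157.7),(444.6,259.4))):
    P,e=tri(p,q); d=P[:2]-K; print(n,P.round(4),'err',round(e,4),'machine',(d@X).round(4),(d@Y).round(4))
for z in(.13,.135,.14):
  for p,q in(((400.2,161.2),(404.1,157.7)),): print(z,(onz('top',q,z)-onz('top',p,z))[:2]@X)
  print((onz('side',(444.6,259.4),z)-onz('side',(437,259.6),z))[:2]@X)
E
```

```text
hend [ 0.4117 -0.0425  0.1008] err 0.0013 machine -0.2142 -0.0357
hbase [ 0.4728 -0.0466  0.0987] err 0.0015 machine -0.153 -0.0365
boss [ 0.4891 -0.01    0.0886] err 0.0072 machine -0.1387 0.0009
tip [ 0.7229 -0.1664  0.1438] err 0.0028 machine 0.1033 -0.1426
rider [ 0.7331 -0.177   0.1473] err 0.0018 machine 0.114 -0.1526
0.13 0.009877093054846648
0.01604099340601656
0.135 0.00983399131055758
0.015954486395977376
0.14 0.009790889566268295
0.01586797938593786
```

>>> apply_moves([
  [[0.3,-1,0],0.2,-0.3],
  [[0.3,-1,0],0.2,-0.3],
  [[0.3,-1,0],0.2,-0.3],
  [[0.3,-1,0],0.2,-0.3],
  [[0.3,-1,0],0.2,-0.3],
  [[0.3,-1,0],0.2,-0.3],
  [[0.3,-1,0],0.2,-0.3],
  [[0.3,-1,0],0.2,-0.3],
  [[0.3,-1,0],0.2,-0.3],
  [[0.3,-1,0],0.2,-0.3],
  [[0.3,-1,0],0.2,-0.3],
  [[0.3,-1,0],0.2,-0.3],
  [[0.3,-1,0],0.2,-0.3],
  [[0.3,-1,0],0.2,-0.3],
  [[0.3,-1,0],0.2,-0.3],
  [[0.3,-1,0],0.2,-0.3],
  [[0.3,-1,0],0.2,-0.3],
  [[0.3,-1,0],0.2,-0.3],
  [[0.3,-1,0],0.2,-0.3],
  [[0.3,-1,0],0.2,-0.3],
], force=40)

```text
time: 1.77
ee_pos: [0.3775, 0.1409, 0.1975]
ee_rot: [-0.257, -3.131, 0.0]
contact_force: [0.3, 1.0, -0.2]
width: 0.0553
grip_force: 0.0
```

>>> apply_moves([
  [[0.3,-1,0],0.2,-0.3],
  [[0.3,-1,0],0.2,-0.3],
  [[0.3,-1,0],0.2,-0.3],
  [[0.3,-1,0],0.2,-0.3],
  [[0.3,-1,0],0.2,-0.3],
  [[0.3,-1,0],0.2,-0.3],
  [[0.3,-1,0],0.2,-0.3],
  [[0.3,-1,0],0.2,-0.3],
  [[0,-1,0],0,-0.3],
  [[0,-0.3,0],0,-0.3],
  [[0,0,0],0,-0.3],
  [[0,0,0],0,-0.3],
])

```text
time: 2.77
ee_pos: [0.4253, -0.0438, 0.1975]
ee_rot: [-0.085, -3.14, -0.001]
contact_force: [0.6, 0.8, -0.5]
width: 0.0555
grip_force: 0.0
```

>>> apply_moves([
  [[0.2,0,-1],0,-0.3],
  [[0,0,-1],0,-0.3],
  [[0,0,-1],0,-0.3],
  [[0,0,-1],0,-0.3],
  [[0,0,-1],0,-0.3],
  [[0,0,-0.8],0,-0.3],
  [[0,0,0],0,-0.3],
  [[0,0,0],0,1],
  [[0,0,0],0,1],
  [[0,0,0],0,1],
  [[0,0,0],0,1],
  [[0,0,0],0,1],
])

```text
time: 3.77
ee_pos: [0.4304, -0.0442, 0.0829]
ee_rot: [0.083, 3.139, -0.0]
contact_force: [-0.6, 0.6, 0.1]
width: 0.0001
grip_force: 0.0
```

```bash
python3 - <<'E'
from h import *
t=imaging.camera('top')[:,:,::-1];s=imaging.camera('side')[:,:,::-1]
cv2.imwrite('pics/t2.png',t);cv2.imwrite('pics/s2.png',s)
def c(im,x,y,w,h,W=400,H=300): return cv2.resize(im[y:y+h,x:x+w],(W,H),interpolation=cv2.INTER_CUBIC)
cv2.imwrite('pics/m3.png',np.hstack([c(t,310,230,80,60),c(s,265,230,80,60)]))
for n in('top','side'): print(proj(n,np.array([.4304,-.0442,.0829])),proj(n,np.array([.441,-.0445,.1])))
E
```

```text
[351.43954421 280.33207228] [352.01178161 275.52731096]
[302.64421631 292.97587134] [306.45030314 286.54121688]
```

View pics/m3.png

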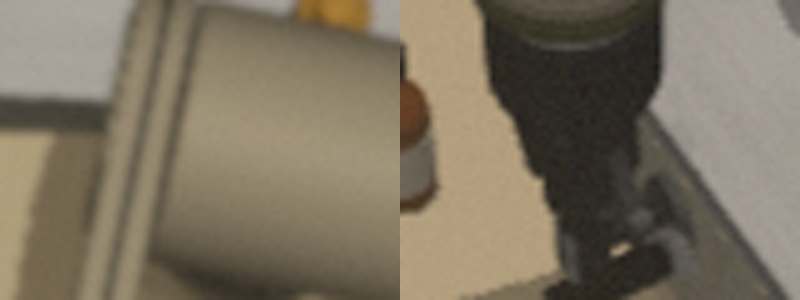

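The crop ends at row 290 and cuts off the tips, so I need a wider side crop.

```bash
python3 - <<'E'
from h import *
s=cv2.imread('pics/s2.png');s0=cv2.imread('pics/side0.png')
cv2.imwrite('pics/m4.png',np.hstack([cv2.resize(i[250:325,265:345],(400,375),interpolation=cv2.INTER_CUBIC) for i in(s0,s)]))
E
```

```text
(no output)
```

View pics/m4.png

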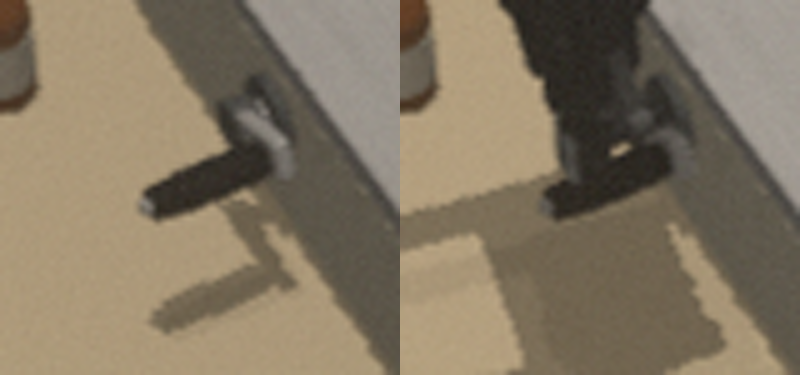

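```bash
python3 - <<'E'
from h import *
for dz in(0,.013,.03): print(proj('side',np.array([.2573,.5414,.197+dz])),proj('top',np.array([.2573,.5414,.197+dz])))
print(robot.get_obs())
s=cv2.imread('pics/side0.png');t=cv2.imread('pics/top0.png')
cv2.imwrite('pics/m5.png',np.hstack([cv2.resize(s[70:160,80:170],(390,390),interpolation=cv2.INTER_CUBIC),cv2.resize(t[320:410,40:130],(390,390),interpolation=cv2.INTER_CUBIC)]))
E
```

```text
[137.75471043 149.48521557] [ 96.31621028 353.54765315]
[136.5536178  145.53126567] [ 93.66248245 353.94156513]
[134.95947223 140.28289055] [ 90.09473429 354.47077226]
{'time': 3.8667, 'joint_pos': array([-2.21188728e-01, -2.54322952e-01,  2.07131055e+00, -2.20715975e-05,
        1.32352244e+00, -1.73902174e+00]), 'joint_velocities': array([-0.0008797 ,  0.00392152,  0.00665145,  0.00037028,  0.00028822,
       -0.00118378]), 'tau': array([ 5.37638110e-02, -3.44028747e+01, -4.76496720e+01,  4.12507856e-03,
       -4.94081018e-03,  2.31407626e-03]), 'ee_pos': array([ 0.43004303, -0.0442331 ,  0.08241495]), 'ee_rot': array([ 8.31483794e-02,  3.13943371e+00, -3.61886497e-04]), 'contact_force': array([0.21263908, 0.02493141, 0.35255247]), 'moment': array([-0.00405009,  0.01351023, -0.02201735]), 'grip_force': 0.0, 'width': -8.500880412728912e-06}
```

View pics/m5.png

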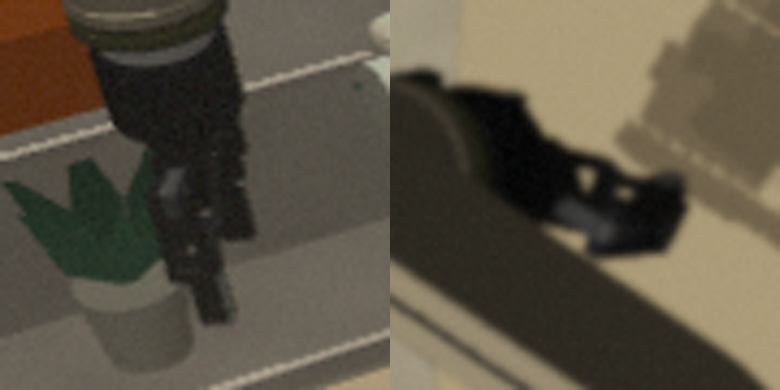

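```bash
python3 - <<'E'
from h import *
# finger tips seen at the start: candidates pairing
for nm,p,q in(('mid',(103.5,367),(132.3,134.4)),('A',(94,377),(134.9,124.9)),('B',(107,363),(129.6,143.8)),('A2',(94,377),(129.6,143.8)),('B2',(107,363),(134.9,124.9))):
    print(nm,*tri(p,q))
E
```

```text
mid [0.2410783  0.48205584 0.28620894] 0.010038277464500717
A [0.23889554 0.479535   0.31811297] 0.04025507543509652
B [0.23789302 0.49322009 0.25193169] 0.007237996678239335
A2 [0.2243398  0.51646716 0.24397366] 0.027547720018789825
B2 [0.25131572 0.45962807 0.32313454] 0.007792901465090688
```

The side crop shows the fingertips ending at about (303,286), on top of the unmoved handle, so the real tips sit higher than I assumed from the reading. I'll open, go about 28 mm lower and close again.

>>> apply_moves([
  [[0,0,0],0,-0.3],
  [[0,0,0.5],0,-0.3],
  [[0,0,0],0,-0.3],
  [[0,0,0],0,-0.3],
  [[0,0,-0.6],0,-0.3],
  [[0,0,-0.6],0,-0.3],
  [[0,0,-0.6],0,-0.3],
  [[0,0,0],0,-0.3],
  [[0,0,0],0,-0.3],
])

```text
time: 4.62
ee_pos: [0.4289, -0.044, 0.0553]
ee_rot: [-0.083, -3.139, -0.001]
contact_force: [0.3, 0.2, 0.2]
width: 0.0554
grip_force: 0.0
```

>>> apply_moves([
  [[0,0,0],0,1],
  [[0,0,0],0,1],
  [[0,0,0],0,1],
  [[0,0,0],0,1],
  [[0,0,0],0,1],
  [[0,0,0],0,1],
])

```text
time: 5.12
ee_pos: [0.4303, -0.0439, 0.0563]
ee_rot: [0.083, 3.139, 0.001]
contact_force: [3.3, 4.2, -0.1]
width: 0.0176
grip_force: 41.4
```

```bash
python3 - <<'E'
from h import *
s=imaging.camera('side')[:,:,::-1]; cv2.imwrite('pics/s3.png',s)
cv2.imwrite('pics/m6.png',cv2.resize(s[220:310,260:360],(600,540),interpolation=cv2.INTER_CUBIC))
o=robot.get_obs();print(o['ee_pos'],o['width'],o['grip_force'],proj('side',o['ee_pos']))
E
```

```text
[ 0.43026165 -0.04389452  0.05620608] 0.018009949552306007 41.39458894729614 [302.84155257 299.98559274]
```

View pics/m6.png

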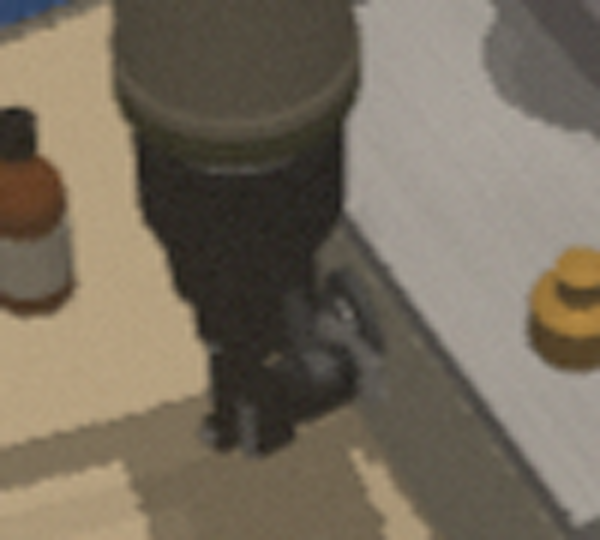

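The grip is on the handle, with the width at 18 mm; the tips show at side (302,296). The handle stands about 30° above the right. I'll start winding counter-clockwise, a third of a turn first, and check the force.

>>> apply_moves([
  [[0.02,0.45,0.53],0,1],
  [[0.03,0.6,0.35],0,1],
  [[0.04,0.68,0.12],0,1],
  [[0.04,0.68,-0.12],0,1],
  [[0.03,0.6,-0.35],0,1],
  [[0.02,0.45,-0.53],0,1],
  [[0,0,0],0,1],
])

```text
time: 5.75
ee_pos: [0.4363, 0.0296, 0.0576]
ee_rot: [0.081, 3.134, 0.01]
contact_force: [6.3, 23.6, 7.3]
width: 0.0181
grip_force: 44.2
```

>>> apply_moves([
  [[0.02,0.35,-0.45],0,1],
  [[0,0,-0.69],0,1],
  [[-0.01,-0.24,-0.65],0,1],
  [[-0.02,-0.45,-0.53],0,1],
  [[-0.03,-0.6,-0.35],0,1],
  [[-0.04,-0.68,-0.12],0,1],
  [[0,0,0],0,1],
])

```text
time: 6.33
ee_pos: [0.4341, -0.0096, 0.0016]
ee_rot: [0.083, 3.136, -0.003]
contact_force: [4.9, -2.3, 2.0]
width: 0.0182
grip_force: 43.4
```

>>> apply_moves([
  [[-0.04,-0.68,0.12],0,1],
  [[-0.03,-0.6,0.35],0,1],
  [[-0.02,-0.45,0.53],0,1],
  [[-0.01,-0.24,0.65],0,1],
  [[0,0,0.7],0,1],
  [[0.01,0.24,0.65],0,1],
  [[0.02,0.45,0.53],0,1],
  [[0.03,0.6,0.35],0,1],
  [[0.04,0.68,0.12],0,1],
  [[0.04,0.68,-0.12],0,1],
  [[0.03,0.6,-0.35],0,1],
  [[0.02,0.45,-0.53],0,1],
  [[0.01,0.24,-0.65],0,1],
  [[0,0,-0.7],0,1],
  [[0,0,0],0,1],
  [[0,0,0],0,1],
])

```text
time: 7.67
ee_pos: [0.4364, 0.0327, 0.0336]
ee_rot: [0.082, 3.135, 0.002]
contact_force: [11.9, 6.3, -4.9]
width: 0.0181
grip_force: 42.8
```

```bash
python3 - <<'E'
from h import *
t=imaging.camera('top')[:,:,::-1];s=imaging.camera('side')[:,:,::-1]
cv2.imwrite('pics/t4.png',t);cv2.imwrite('pics/s4.png',s)
t0=cv2.imread('pics/top0.png');s0=cv2.imread('pics/side0.png')
def c(im,x,y,w,h,W=400,H=300): return cv2.resize(im[y:y+h,x:x+w],(W,H),interpolation=cv2.INTER_CUBIC)
cv2.imwrite('pics/m7.png',np.hstack([c(t,375,140,40,30),c(s,424,243,32,24)]))
print(robot.get_obs()['ee_pos'])
E
```

```text
[0.43642027 0.03278266 0.03394676]
```

View pics/m7.png

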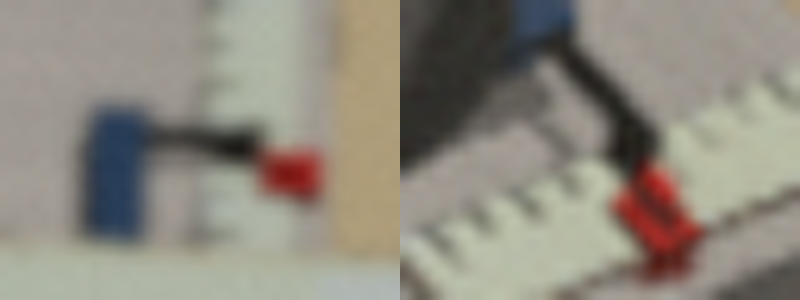

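Both crops show the pointer now behind the rider: top tip at about (401,155) against rider (404,157.5), side tip at about (442.5,255) against (444.6,259.4). I'll measure this numerically.

```bash
cat > meas.py <<'E'
from h import *
a=np.radians(-3.1); X=np.array([np.cos(a),np.sin(a)]);Y=np.array([-X[1],X[0]]);K=np.array([.6275,-.0184])
def red(im):
    h=cv2.cvtColor(im,cv2.COLOR_BGR2HSV).astype(int); b=im.astype(float)
    w=np.clip(b[:,:,2]-np.maximum(b[:,:,0],b[:,:,1])-40,0,None); return w
def cen(w,x0,x1,y0,y1):
    s=w[y0:y1,x0:x1]; yy,xx=np.mgrid[y0:y1,x0:x1]; return np.array([(s*xx).sum(),(s*yy).sum()])/s.sum()
def dark(im,x0,x1,y0,y1):
    g=im.max(2).astype(float); return cen(np.clip(95-g,0,None),x0,x1,y0,y1)
def mm(v): return ((v[:2]-K)@X*1e3).round(1),((v[:2]-K)@Y*1e3).round(1),(v[2]*1e3).round(1)
E
python3 - <<'E'
from meas import *
for k in('top0','t4'):
    im=cv2.imread(f'pics/{k}.png'); print(k,'rider',cen(red(im),397,412,150,166).round(2))
    print(im.max(2)[150:166,390:403])
for k in('side0','s4'):
    im=cv2.imread(f'pics/{k}.png'); print(k,'rider',cen(red(im),436,456,250,270).round(2)); print(im.max(2)[246:264,430:450])
E
```

```text
top0 rider [404.1  156.84]
[[157 156 156 150 142 142 161 173 179 177 179 179 180]
 [154 155 153 148 143 143 157 169 169 167 166 169 175]
 [155 153 152 150 143 146 155 162 159 154 152 161 172]
 [157 154 155 150 145 154 164 170 169 164 163 167 172]
 [156 156 154 149 145 153 164 169 171 170 169 166 169]
 [155 158 155 151 146 148 158 162 165 167 159 156 156]
 [155 158 158 154 150 156 167 172 172 166 152 141 132]
 [146 156 157 154 152 159 172 175 175 166 150 135 125]
 [121 134 138 138 135 144 153 161 161 154 138 130 132]
 [ 82  88  90  95  96 101 109 115 121 121 113 117 129]
 [ 64  65  65  65  63  58  57  60  62  68  84 116 143]
 [ 84  93  91  87  72  60  47  37  33  49  86 133 164]
 [106 116 116 109  93  83  71  64  72  92 118 153 170]
 [121 128 123 115 109 108 113 114 126 143 159 170 177]
 [145 150 142 135 128 139 150 155 161 168 171 175 173]
 [164 166 163 160 161 162 166 170 172 170 172 171 174]]
t4 rider [404.02 156.8 ]
[[140 151 155 149 140 145 162 175 179 178 181 179 181]
 [124 138 143 138 132 135 153 164 168 165 164 170 176]
 [ 91 107 111 107 103 109 122 130 128 122 125 142 165]
 [
[... 3128 characters left out ...]
 184 187
  187 186]
 [155 156 159 160 156 149 132 148 178 190 152  86  53  92 159 170 168 184
  188 190]
 [160 157 152 153 150 162 157 134 166 187 189 143  90 118 168 183 165 175
  187 186]
 [158 163 147 130 162 183 187 155 163 189 179 168 134  91 137 169 177 181
  185 186]
 [147 180 187 156 127 166 187 188 187 187 158 150 146 109  97 122 149 177
  186 180]
 [128 165 189 187 156 164 188 186 187 190 165 118 136 146 114  97 142 168
  169 153]
 [157 163 190 190 188 188 187 189 188 189 187 152 110 143 158 131 148 145
  122 129]
 [187 188 189 191 186 189 187 188 188 187 189 188 146 106 143 146 111 108
  138 156]
 [190 191 188 189 189 189 188 188 187 187 177 173 153 115  88  93  94 126
  154 156]]
```

```bash
python3 - <<'E'
from meas import *
for k,p,q in(('start head',(398,161.1),(436.1,257)),('now head',(398.2,154.4),(442.1,254.4)),('rider',(404.1,156.8),(444.1,259.8))):
    P,e=tri(p,q); print(k,mm(P),round(e*1e3,1))
for z in(.134,.14,.146): print(z,mm(onz('top',(398.2,154.4),z)),mm(onz('top',(398,161.1),z)),mm(onz('top',(404.1,156.8),z)))
print([mm(onz('side',p,.14)) for p in((442.1,254.4),(436.1,257),(444.1,259.8))])
E
```

```text
start head (np.float64(103.2), np.float64(-137.0), np.float64(146.9)) 0.8
now head (np.float64(120.6), np.float64(-137.1), np.float64(146.8)) 1.1
rider (np.float64(115.3), np.float64(-152.2), np.float64(145.6)) 1.6
0.134 (np.float64(126.0), np.float64(-139.4), np.float64(134.0)) (np.float64(108.1), np.float64(-139.3), np.float64(134.0)) (np.float64(120.4), np.float64(-154.6), np.float64(134.0))
0.14 (np.float64(123.7), np.float64(-138.5), np.float64(140.0)) (np.float64(106.0), np.float64(-138.3), np.float64(140.0)) (np.float64(118.2), np.float64(-153.5), np.float64(140.0))
0.146 (np.float64(121.5), np.float64(-137.5), np.float64(146.0)) (np.float64(103.8), np.float64(-137.3), np.float64(146.0)) (np.float64(116.0), np.float64(-152.5), np.float64(146.0))
[(np.float64(124.9), np.float64(-132.5), np.float64(140.0)), (np.float64(107.5), np.float64(-132.4), np.float64(140.0)), (np.float64(118.4), np.float64(-148.4), np.float64(140.0))]
```

The gauge moved 17.4 mm, so the slack was already on the back side at the start, and the pointer is 5.4 mm behind the rider. Going forward needs 8.4 mm, about 250° clockwise.

>>> apply_moves([
  [[0,0,0.7],0,1],
  [[-0.01,-0.24,0.65],0,1],
  [[-0.02,-0.45,0.53],0,1],
  [[-0.03,-0.6,0.35],0,1],
  [[-0.04,-0.68,0.12],0,1],
  [[-0.04,-0.68,-0.12],0,1],
  [[-0.03,-0.6,-0.35],0,1],
  [[-0.02,-0.45,-0.53],0,1],
  [[-0.01,-0.24,-0.65],0,1],
  [[0,0,-0.7],0,1],
  [[0.01,0.24,-0.65],0,1],
  [[0.02,0.45,-0.53],0,1],
  [[0,0,0],0,1],
  [[0,0,0],0,1],
])

```text
time: 8.93
ee_pos: [0.4309, -0.0312, 0.0099]
ee_rot: [0.082, 3.14, 0.004]
contact_force: [-0.1, 10.2, 8.5]
width: 0.0181
grip_force: 43.8
```

```bash
python3 - <<'E'
from meas import *
t=imaging.camera('top')[:,:,::-1];s=imaging.camera('side')[:,:,::-1]
cv2.imwrite('pics/t5.png',t);cv2.imwrite('pics/s5.png',s)
print(robot.get_obs()['ee_pos'])
print(t.max(2)[150:166,392:403]); print(s.max(2)[249:262,434:448])
E
```

```text
[ 0.43082606 -0.03152486  0.01015237]
[[158 151 144 144 163 176 179 179 179 180 182]
 [156 151 142 143 157 171 173 168 168 174 177]
 [153 151 143 146 158 163 162 156 155 160 171]
 [144 141 140 148 164 168 169 166 165 168 175]
 [113 111 112 128 146 153 153 153 155 157 164]
 [ 72  70  71  78  90  93  93  99 104 125 145]
 [ 71  75  72  65  55  42  38  44  62  94 119]
 [ 99 107 104  97  79  60  48  49  67  98 117]
 [109 112 111 112 109 100 100 100 106 123 131]
 [127 122 117 124 140 144 151 151 145 142 141]
 [147 144 134 144 164 170 174 177 172 167 161]
 [160 151 141 152 169 177 179 180 181 181 179]
 [159 149 135 140 155 163 169 178 180 182 181]
 [155 143 129 128 141 147 158 173 178 180 180]
 [155 146 136 145 156 159 166 173 176 178 176]
 [165 164 161 165 171 171 173 174 175 175 175]]
[[133  89  55  70 124 154 159 162 158 160 162 161 158 160]
 [153 134  87  53  68 120 151 158 161 159 160 160 160 161]
 [136 158 135  88  53  70 125 152 160 161 160 160 158 164]
 [135 156 160 136  82  44  70 123 152 155 159 164 160 168]
 [138 157 162 160 115  53  49  74 107 135 164 184 191 173]
 [129 132 161 163 119  49  45  44  79 136 173 188 190 189]
 [142 110 127 155 115  50  41  38  77 153 171 170 188 189]
 [160 134 104 129 112  51  39  40 103 162 181 171 170 186]
 [150 166 160 137 132  98  51  56  72 124 169 185 169 175]
 [162 188 191 159 162 160  98 107 115  92 140 173 178 183]
 [131 171 191 191 193 190 149 145 147 109  99 122 152 177]
 [160 167 190 192 190 192 167 117 139 151 115  98 145 172]
 [190 191 193 191 191 190 192 155 113 145 161 131 149 146]]
```

```bash
python3 - <<'E'
from meas import *
R=tri((404.1,156.8),(444.1,259.8))[0]; print('rider',mm(R))
for k,p,q in(('s',(398,160.94),(436.1,257)),('b',(398.2,154.2),(442.1,254.4)),('now',(398.2,156.45),(440.1,255.4))):
    P,e=tri(p,q); print(k,mm(P),round(e*1e3,1), mm(onz('top',p,.146)))
# red rider extents in machine x (top view): half-level edges, and yaw sensitivity
im=cv2.imread('pics/t5.png'); w=red(im); print(w[152:163,399:410].astype(int)); s=red(cv2.imread('pics/s5.png')); print(s[253:268,438:452].astype(int))
E
```

```text
rider (np.float64(115.3), np.float64(-152.2), np.float64(145.6))
s (np.float64(103.4), np.float64(-136.9), np.float64(146.7)) 1.1 (np.float64(104.3), np.float64(-137.3), np.float64(146.0))
b (np.float64(121.0), np.float64(-137.0), np.float64(146.7)) 1.6 (np.float64(122.0), np.float64(-137.4), np.float64(146.0))
now (np.float64(115.1), np.float64(-137.2), np.float64(146.4)) 1.6 (np.float64(116.1), np.float64(-137.6), np.float64(146.0))
[[ 0  0  0  0  0  0  0  0  0  0  0]
 [ 0  0  0  0  0  0  0  0  0  0  0]
 [ 0  0  0  0  0  0  0  0  0  0  0]
 [ 0  0  0  3 16 25 29 18  0  0  0]
 [ 0  0 10 33 47 57 64 44  3  0  0]
 [ 0  0 28 51 56 63 66 46  5  0  0]
 [ 0  0 16 38 47 54 58 36  0  0  0]
 [ 0  0  0  0  0  8 16  5  0  0  0]
 [ 0  0  0  0  0  0  0  0  0  0  0]
 [ 0  0  0  0  0  0  0  0  0  0  0]
 [ 0  0  0  0  0  0  0  0  0  0  0]]
[[ 0  0  0  0  0  0  0  0  0  0  0  0  0  0]
 [ 0  0  0  0  0  0  0  0  0  0  0  0  0  0]
 [ 0  0  0  0  0  0  0  0  0  0  0  0  0  0]
 [ 0  0  0  0  0  8 22  0  0  0  0  0  0  0]
 [ 0  0  0  0  0 41 83 37  0  0  0  0  0  0]
 [ 0  0  0 21 29 12 57 71  0  0  0  0  0  0]
 [ 0  0  0 42 61 27 16 38  5  0  0  0  0  0]
 [ 0  0  0  0 55 63 36 21 45  0  0  0  0  0]
 [ 0  0  0  0  0 57 71 49 64 47  0  0  0  0]
 [ 0  0  0  0  0  3 62 64 31  4  0  0  0  0]
 [ 0  0  0  0  0  0 13 16 15  0  0  0  0  0]
 [ 0  0  0  0  0  0 14 12  6  0  0  0  0  0]
 [ 0  0  0  0  0  0  0  0  0  0  0  0  0  0]
 [ 0  0  0  0  0  0  0  0  0  0  0  0  0  0]
 [ 0  0  0  0  0  0  0  0  0  0  0  0  0  0]]
```

The pointer x is 115.1 mm and the rider 115.3 mm, so they're level. I'll let go of the handle and lift.

>>> apply_moves([
  [[0,0,0],0,-0.3],
  [[0,0,0],0,-0.3],
  [[0,0,0],0,-0.3],
  [[0,0,0.3],0,-0.3],
  [[0,0,1],0,-0.3],
  [[0,0,1],0,-0.3],
  [[0,0,1],0,-0.3],
  [[0,0,1],0,-0.3],
  [[0,0,1],0,-0.3],
  [[0,0,1],0,-0.3],
  [[0,0,1],0,-0.3],
  [[0,0,1],0,-0.3],
  [[0,0,1],0,-0.3],
  [[0,0,1],0,-0.3],
])

```text
time: 10.2
ee_pos: [0.4298, -0.0332, 0.2167]
ee_rot: [-0.084, -3.14, 0.001]
contact_force: [0.6, -0.3, -0.2]
width: 0.0556
grip_force: 0.0
```

>>> apply_moves([
  [[-0.1,1,0],0,-1],
  [[-0.1,1,0],0,-1],
  [[-0.1,1,0],0,-1],
  [[-0.1,1,0],0,-1],
  [[-0.1,1,0],0,-1],
  [[-0.1,1,0],0,-1],
  [[-0.1,1,0],0,-1],
  [[-0.1,1,0],0,-1],
  [[-0.1,1,0],0,-1],
  [[-0.1,1,0],0,-1],
  [[-0.1,1,0],0,-1],
  [[-0.1,1,0],0,-1],
  [[-0.1,1,0],0,-1],
  [[0,1,0],0,-1],
  [[0,1,0],0,-1],
  [[0,1,0],0,-1],
  [[0,1,0],0,-1],
  [[0,0,0],0,-1],
  [[0,0,0],0,-1],
])

```text
time: 11.78
ee_pos: [0.4039, 0.3073, 0.2154]
ee_rot: [-0.081, -3.14, 0.001]
contact_force: [0.6, 0.4, 0.5]
width: 0.0854
grip_force: 0.0
```

```bash
python3 - <<'E'
from meas import *
t0=cv2.imread('pics/top0.png');s0=cv2.imread('pics/side0.png')
for n,im,(x0,x1,y0,y1) in(('top',t0,(200,240,225,315)),('side',s0,(205,295,195,245))):
    k=cv2.inRange(cv2.cvtColor(im,cv2.COLOR_BGR2HSV),(100,60,30),(128,255,255))
    m=np.zeros_like(k);m[y0:y1,x0:x1]=k[y0:y1,x0:x1]
    q=max(cv2.findContours(m,0,2)[0],key=cv2.contourArea)
    P=np.array([onz(n,p,.012)[:2] for p in q[:,0].astype(float)],np.float32)*1000
    print(n,cv2.minAreaRect(P))
s=imaging.camera('side')[:,:,::-1];t=imaging.camera('top')[:,:,::-1];cv2.imwrite('pics/s6.png',s);cv2.imwrite('pics/t6.png',t)
print(robot.get_obs()['ee_pos'],s.max(2)[250:258,434:448])
E
```

```text
top ((463.81170654296875, 305.6892395019531), (46.833431243896484, 195.2191925048828), 88.72067260742188)
side ((462.20697021484375, 310.164794921875), (49.21721267700195, 196.83619689941406), 88.79112243652344)
[0.40416623 0.3063377  0.21537883] [[147 130  85  46  70 119 145 152 152 150 157 157 155 153]
 [131 154 130  86  51  68 117 145 155 153 154 157 155 156]
 [129 153 153 131  82  45  71 120 143 149 152 158 155 161]
 [131 148 157 153 113  49  38  69  99 127 157 180 182 168]
 [127 129 152 157 115  46  42  41  74 134 168 182 184 183]
 [136 107 125 149 108  46  40  37  75 150 162 162 180 182]
 [155 132 100 126 105  50  41  40 100 154 175 165 163 178]
 [143 159 150 130 124  92  46  50  70 114 163 178 163 172]]
```

>>> apply_moves([
  [[0,0.05,-1],0.45,-1],
  [[0,0,-1],0,-1],
  [[0,0,-1],0,-1],
  [[0,0,-1],0,-1],
  [[0,0,-1],0,-1],
  [[0,0,-1],0,-1],
  [[0,0,-1],0,-1],
  [[0,0,-1],0,-1],
  [[0,0,-1],0,-1],
  [[0,0,-0.5],0,-1],
  [[0,0,-0.2],0,-1],
  [[0,0,-0.2],0,-1],
  [[0,0,0],0,-1],
  [[0,0,0],0,-1],
])

```text
time: 13.05
ee_pos: [0.405, 0.3084, 0.0185]
ee_rot: [0.034, 3.14, 0.001]
contact_force: [-0.2, -0.4, 1.1]
width: 0.0856
grip_force: 0.0
```

>>> apply_moves([
  [[0,0,-0.2],0,-1],
  [[0,0,-0.2],0,-1],
  [[0,0,-0.2],0,-1],
  [[0,0,-0.2],0,-1],
  [[0,0,0],0,-1],
])

```text
time: 13.47
ee_pos: [0.4034, 0.3077, 0.0002]
ee_rot: [-0.033, -3.14, 0.001]
contact_force: [0.1, -0.4, -0.5]
width: 0.0854
grip_force: 0.0
```

>>> apply_moves([
  [[0,0,0],0,-0.5],
  [[0,0,0],0,-0.5],
  [[0,0,-0.2],0,-0.5],
  [[0,0,-0.2],0,-0.5],
  [[0,0,0],0,-0.5],
], force=20)

```text
time: 13.88
ee_pos: [0.4036, 0.3077, -0.0076]
ee_rot: [-0.034, -3.14, 0.001]
contact_force: [0.0, 0.0, -0.6]
width: 0.0639
grip_force: 0.0
```

>>> apply_moves([
  [[0,0,-0.15],0,-0.5],
  [[0,0,-0.1],0,-0.5],
  [[0,0,0],0,-0.5],
])

```text
time: 14.13
ee_pos: [0.4038, 0.3079, -0.0122]
ee_rot: [-0.034, -3.141, 0.001]
contact_force: [-0.1, -0.6, 1.2]
width: 0.0637
grip_force: 0.0
```

>>> apply_moves([
  [[0,0,-0.1],0,-0.5],
  [[0,0,-0.1],0,-0.5],
  [[0,0,0],0,-0.5],
])

```text
time: 14.38
ee_pos: [0.404, 0.3079, -0.016]
ee_rot: [-0.034, -3.141, 0.0]
contact_force: [-0.4, -0.4, 0.2]
width: 0.0641
grip_force: 0.0
```

>>> apply_moves([
  [[0,0,-0.1],0,-0.5],
  [[0,0,0],0,-0.5],
])

```text
time: 14.55
ee_pos: [0.4041, 0.308, -0.0179]
ee_rot: [-0.034, -3.141, 0.0]
contact_force: [0.0, -0.0, -0.2]
width: 0.064
grip_force: 0.0
```

>>> apply_moves([
  [[0,0,-0.1],0,-0.5],
  [[0,0,0],0,-0.5],
])

```text
time: 14.72
ee_pos: [0.404, 0.308, -0.0199]
ee_rot: [-0.034, -3.141, 0.0]
contact_force: [-0.7, -0.3, -0.0]
width: 0.0642
grip_force: 0.0
```

>>> apply_moves([
  [[0,0,-0.1],0,-0.5],
  [[0,0,0],0,-0.5],
])

```text
time: 14.88
ee_pos: [0.404, 0.308, -0.0219]
ee_rot: [-0.034, -3.141, 0.0]
contact_force: [0.7, 0.2, -0.2]
width: 0.0639
grip_force: 0.0
```

>>> apply_moves([
  [[0,0,-0.1],0,-0.5],
  [[0,0,0],0,-0.5],
])

```text
time: 15.05
ee_pos: [0.404, 0.308, -0.0239]
ee_rot: [-0.034, -3.141, 0.0]
contact_force: [0.3, -0.2, 0.1]
width: 0.064
grip_force: 0.0
```

>>> apply_moves([
  [[0,0,0],0,0.2],
  [[0,0,0],0,0.2],
  [[0,0,0],0,0.2],
  [[0,0,0],0,0.2],
], force=30)

```text
time: 15.38
ee_pos: [0.4053, 0.3085, -0.0223]
ee_rot: [0.034, 3.14, 0.001]
contact_force: [-0.6, -2.0, 7.6]
width: 0.034
grip_force: 4.1
```

The fingers closed on top of the block (7.6 N upward at 34 mm), so the real tips are about 33 mm above the reading. I'll reopen and go about 10 mm lower.

>>> apply_moves([
  [[0,0,0.3],0,-0.6],
  [[0,0,0],0,-0.6],
  [[0,0,0],0,-0.6],
  [[0,0,0],0,-0.6],
  [[0,0,-0.3],0,-0.6],
  [[0,0,-0.2],0,-0.6],
  [[0,0,-0.1],0,-0.6],
  [[0,0,0],0,-0.6],
])

```text
time: 16.05
ee_pos: [0.4033, 0.3075, -0.0308]
ee_rot: [-0.034, -3.14, 0.002]
contact_force: [-0.5, -0.3, 0.4]
width: 0.0684
grip_force: 0.0
```

>>> apply_moves([
  [[0,0,-0.1],0,-0.6],
  [[0,0,0],0,-0.6],
])

```text
time: 16.22
ee_pos: [0.404, 0.308, -0.032]
ee_rot: [-0.034, -3.141, 0.0]
contact_force: [0.8, -0.1, -0.8]
width: 0.0683
grip_force: 0.0
```

>>> apply_moves([
  [[0,0,-0.1],0,-0.6],
  [[0,0,0],0,-0.6],
])

```text
time: 16.38
ee_pos: [0.4041, 0.308, -0.0338]
ee_rot: [-0.034, -3.141, 0.0]
contact_force: [0.1, -0.0, -0.3]
width: 0.0684
grip_force: 0.0
```

>>> apply_moves([
  [[0,0,0],0,0.2],
  [[0,0,0],0,0.2],
  [[0,0,0],0,0.2],
  [[0,0,0],0,0.2],
], force=30)

```text
time: 16.72
ee_pos: [0.4044, 0.3083, -0.0334]
ee_rot: [0.034, 3.141, 0.0]
contact_force: [-0.6, -0.4, 1.8]
width: 0.0491
grip_force: 31.5
```

Gripped at 49 mm. I'll firm up the grip and lift.

>>> apply_moves([
  [[0,0,0],0,0.4],
  [[0,0,0],0,0.4],
  [[0,0,0.3],0,0.4],
  [[0,0,0.6],0,0.4],
  [[0,0,0.8],0,0.4],
  [[0,0,0.8],0,0.4],
  [[0,0,0.8],0,0.4],
  [[0,0,0.8],0,0.4],
  [[0,0,0.8],0,0.4],
  [[0,0,0.8],0,0.4],
  [[0,0,0.8],0,0.4],
  [[0,0,0.8],0,0.4],
  [[0,0,0.5],0,0.4],
  [[0,0,0.2],0,0.4],
  [[0,0,0],0,0.4],
], force=70)

```text
time: 17.97
ee_pos: [0.4048, 0.3085, 0.1278]
ee_rot: [0.034, 3.14, 0.002]
contact_force: [1.0, -1.4, -0.8]
width: 0.0484
grip_force: 72.2
```

```bash
cat >> meas.py <<'E'
def blue(im,lo=(100,60,30)):
    k=cv2.inRange(cv2.cvtColor(im,cv2.COLOR_BGR2HSV),lo,(128,255,255)); k=cv2.morphologyEx(k,cv2.MORPH_OPEN,np.ones((3,3)))
    return [q for q in cv2.findContours(k,0,2)[0] if cv2.contourArea(q)>120]
E
python3 - <<'E'
from meas import *
for n in('top','side'):
    im=imaging.camera(n)[:,:,::-1]; cv2.imwrite(f'pics/{n}7.png',im)
    for q in blue(im): print(n,cv2.contourArea(q),cv2.boundingRect(q),cv2.minAreaRect(q),q[cv2.approxPolyDP(q,2.5,True).shape[0]:0].size,cv2.approxPolyDP(q,2.5,True)[:,0].tolist())
print(robot.get_obs()['ee_pos'],robot.get_obs()['width'])
E
```

```text
top 586.0 (160, 327, 51, 30) ((185.12010192871094, 341.2130432128906), (51.914127349853516, 12.699652671813965), 22.71441078186035) 0 [[163, 328], [161, 338], [207, 355], [209, 345]]
top 926.0 (196, 223, 22, 58) ((206.10769653320312, 251.0615234375), (20.19108772277832, 57.13412094116211), 3.1798300743103027) 0 [[198, 223], [196, 259], [207, 277], [214, 280], [217, 224]]
top 5403.5 (506, 114, 86, 94) ((548.20751953125, 159.72640991210938), (91.34476470947266, 65.10889434814453), 74.05460357666016) 0 [[567, 114], [506, 125], [528, 207], [591, 195]]
side 406.0 (612, 450, 28, 30) ((630.9512939453125, 469.587890625), (17.39911651611328, 39.623199462890625), 43.02506637573242) 0 [[639, 450], [612, 479], [635, 478], [639, 471]]
side 8492.5 (524, 366, 116, 114) ((585.2550048828125, 430.79949951171875), (93.01559448242188, 105.46926879882812), 39.289405822753906) 0 [[579, 366], [536, 418], [529, 430], [533, 436], [528, 437], [532, 445], [524, 444], [524, 448], [561, 479], [601, 479], [639, 438], [639, 407]]
side 364.5 (171, 212, 13, 35) ((177.0, 229.0), (34.0, 12.0), 90.0) 0 [[183, 212], [173, 213], [171, 246], [182, 245]]
side 489.5 (233, 162, 48, 25) ((255.25001525878906, 173.25), (12.016655921936035, 50.280216217041016), 71.56504821777344) 0 [[280, 168], [275, 162], [243, 171], [236, 174], [233, 186], [277, 172]]
[0.40381073 0.30785233 0.12573612] 0.04772775803223031
```

```bash
python3 - <<'E'
from meas import *
for p,q in(((217.5,223.5),(280.5,168)),((197.8,222.8),(275.5,161.7))): print(*tri(p,q))
# near part for pitch: width of the far/near ends, right long edge of the top contour
im=cv2.imread('pics/top7.png'); q=max([c for c in blue(im) if 190<cv2.boundingRect(c)[0]<200],key=cv2.contourArea)
k=np.zeros(im.shape[:2],np.uint8); cv2.drawContours(k,[q],-1,255,-1)
for r in range(224,262,6): c=np.where(k[r])[0]; print(r,c.min(),c.max())
E
```

```text
[0.55612858 0.27843669 0.18463272] 0.00270108807880474
[0.56376551 0.32813416 0.16950601] 0.0027393212222851376
224 198 217
230 198 217
236 197 217
242 197 216
248 197 216
254 196 216
260 197 215
```

>>> apply_moves([
  [[0.1,-0.5,0],-0.03,0.4],
  [[0.1,-1,0],-0.03,0.4],
  [[0.1,-1,0],-0.03,0.4],
  [[0.1,-1,0],-0.03,0.4],
  [[0.1,-1,0],-0.03,0.4],
  [[0.1,-1,0],-0.03,0.4],
  [[0.1,-1,0],-0.03,0.4],
  [[0.1,-1,0],-0.03,0.4],
  [[0.1,-1,0],-0.03,0.4],
  [[0.1,-1,0],-0.03,0.4],
  [[0.1,-1,0],-0.03,0.4],
  [[0.1,-1,0],-0.03,0.4],
  [[0.1,-1,0],-0.03,0.4],
  [[0.1,-1,0],-0.03,0.4],
  [[0.1,-1,0],-0.03,0.4],
  [[0,-0.3,0],0,0.4],
  [[0,0,0],0,0.4],
  [[0,0,0],0,0.4],
])

```text
time: 19.57
ee_pos: [0.4336, 0.0121, 0.1257]
ee_rot: [-0.085, -3.139, -0.001]
contact_force: [0.2, -0.0, -0.5]
width: 0.0482
grip_force: 72.2
```

```bash
python3 - <<'E'
from meas import *
for n in('top','side'):
    im=imaging.camera(n)[:,:,::-1]; cv2.imwrite(f'pics/{n}8.png',im)
    for q in blue(im):
        x=cv2.boundingRect(q)[0]
        if 230<x<380: print(n,cv2.contourArea(q),cv2.approxPolyDP(q,2,True)[:,0].tolist())
o=robot.get_obs();print(o['ee_pos'],o['width'],o['contact_force'])
def c(im,x,y,w,h,W,H): return cv2.resize(im[y:y+h,x:x+w],(W,H),interpolation=cv2.INTER_CUBIC)
cv2.imwrite('pics/m8.png',np.hstack([c(cv2.imread('pics/top8.png'),280,170,120,120,400,400),c(cv2.imread('pics/side8.png'),270,170,120,120,400,400)]))
E
```

```text
top 282.5 [[324, 211], [323, 224], [342, 226], [342, 211]]
side 218.0 [[287, 245], [271, 250], [277, 263], [288, 260]]
side 677.0 [[353, 232], [345, 223], [340, 223], [309, 235], [306, 252], [350, 236]]
[0.43384053 0.01276843 0.12602096] 0.047882116061252915 [ 0.11950723 -0.12492075 -0.93798234]
```

```bash
python3 - <<'E'
from meas import *
for p,q in(((342.5,210.5),(353.5,233)),((323.5,210.5),(345,222.5)),((333,210.5),(349.3,227.5))): P,e=tri(p,q); print(P,e,mm(P))
print(mm(np.array([.4336,.0121,.126])))
for z in(.165,.171,.177): print(z,mm(onz('top',(342.5,210.5),z)),mm(onz('top',(323.5,210.5),z)))
E
```

```text
[ 0.58870192 -0.01774282  0.17546391] 0.0027830011180578333 (np.float64(-38.8), np.float64(-1.4), np.float64(175.5))
[0.59195586 0.02682941 0.17090622] 0.0015299623739457816 (np.float64(-37.9), np.float64(43.2), np.float64(170.9))
[0.59034364 0.00445716 0.17379437] 0.00029144460175921296 (np.float64(-38.3), np.float64(20.8), np.float64(173.8))
(np.float64(-195.3), np.float64(20.0), np.float64(126.0))
0.165 (np.float64(-34.9), np.float64(-2.4), np.float64(165.0)) (np.float64(-37.3), np.float64(43.5), np.float64(165.0))
0.171 (np.float64(-36.4), np.float64(-2.1), np.float64(171.0)) (np.float64(-38.7), np.float64(43.5), np.float64(171.0))
0.177 (np.float64(-37.8), np.float64(-1.8), np.float64(177.0)) (np.float64(-40.1), np.float64(43.5), np.float64(177.0))
```

View pics/m8.png

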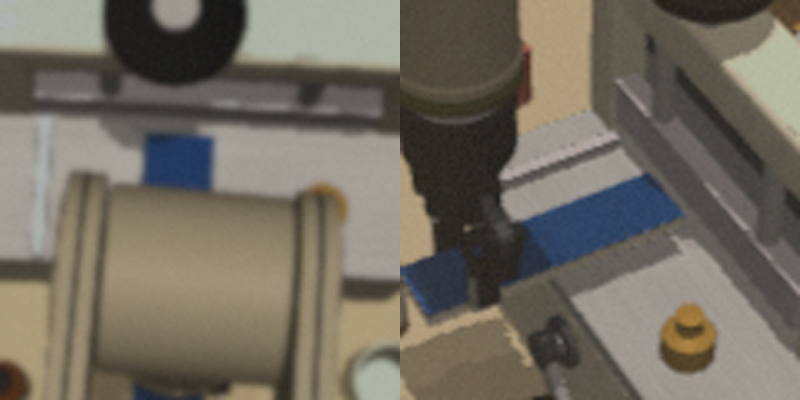

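The picture shows the block level, blue side up, gripped near its tail and pointed squarely at the clamp slot; the paperweight is clear on the right. I'll lower it and feed it in.

>>> apply_moves([
  [[0,0,-0.6],0,0.4],
  [[0,0,-0.4],0,0.4],
  [[0,0,-0.2],0,0.4],
  [[0,0,0],0,0.4],
  [[0,0,0],0,0.4],
])

```text
time: 20.08
ee_pos: [0.4336, 0.0124, 0.1017]
ee_rot: [-0.082, -3.139, -0.0]
contact_force: [0.6, 0.3, -0.9]
width: 0.0481
grip_force: 72.2
```

>>> apply_moves([
  [[0.5,-0.03,0],0,0.4],
  [[0.5,-0.03,0],0,0.4],
  [[0.5,-0.03,0],0,0.4],
  [[0.5,-0.03,0],0,0.4],
  [[0,0,0],0,0.4],
])

```text
time: 20.5
ee_pos: [0.4758, 0.0096, 0.103]
ee_rot: [0.083, 3.139, -0.0]
contact_force: [0.1, 0.3, -0.9]
width: 0.0477
grip_force: 72.2
```

>>> apply_moves([
  [[0.5,-0.03,0],0,0.4],
  [[0.5,-0.03,0],0,0.4],
  [[0.5,-0.03,0],0,0.4],
  [[0.4,-0.02,0],0,0.4],
  [[0,0,0],0,0.4],
  [[0,0,0],0,0.4],
])

```text
time: 21.0
ee_pos: [0.512, 0.0075, 0.1024]
ee_rot: [-0.083, -3.14, -0.0]
contact_force: [-0.1, 0.3, -1.1]
width: 0.0481
grip_force: 72.2
```

>>> apply_moves([
  [[0,0,-0.1],0,0.4],
  [[0,0,-0.1],0,0.4],
  [[0,0,0],0,0.4],
])

```text
time: 21.25
ee_pos: [0.5114, 0.0076, 0.0977]
ee_rot: [-0.083, -3.139, -0.0]
contact_force: [-1.3, -0.2, -0.7]
width: 0.0479
grip_force: 72.2
```

>>> apply_moves([
  [[0,0,-0.08],0,0.4],
  [[0.2,-0.01,0],0,0.4],
  [[0.2,-0.01,0],0,0.4],
  [[0.1,0,0],0,0.4],
  [[0,0,0],0,0.4],
])

```text
time: 21.67
ee_pos: [0.5229, 0.007, 0.097]
ee_rot: [0.083, 3.14, -0.0]
contact_force: [1.5, 0.9, 0.7]
width: 0.0478
grip_force: 72.4
```

>>> apply_moves([
  [[0.1,-0.01,0],0,0.4],
  [[0,0,0],0,0.4],
])

```text
time: 21.83
ee_pos: [0.5245, 0.0068, 0.097]
ee_rot: [0.083, 3.14, -0.0]
contact_force: [-0.4, -0.3, 1.7]
width: 0.0483
grip_force: 72.6
```

>>> apply_moves([
  [[0.05,0,0],0,0.4],
  [[0,0,0],0,0.4],
])

```text
time: 22.0
ee_pos: [0.5252, 0.0069, 0.097]
ee_rot: [-0.083, -3.14, 0.0]
contact_force: [-2.7, -0.4, 4.7]
width: 0.0479
grip_force: 72.8
```

>>> apply_moves([
  [[0.05,0,0],0,0.4],
  [[0,0,0],0,0.4],
])

```text
time: 22.17
ee_pos: [0.5261, 0.0069, 0.097]
ee_rot: [-0.083, -3.14, 0.0]
contact_force: [-3.9, -0.2, 5.4]
width: 0.0479
grip_force: 72.9
```

>>> apply_moves([
  [[0.05,0,0],0,0.4],
  [[0,0,0],0,0.4],
])

```text
time: 22.33
ee_pos: [0.5261, 0.0069, 0.097]
ee_rot: [-0.083, -3.138, 0.0]
contact_force: [-9.0, -0.3, 9.2]
width: 0.048
grip_force: 73.3
```

The block is against the gauge (-9 N), so I'll release and lift clear.

>>> apply_moves([
  [[0,0,0],0,-0.5],
  [[0,0,0],0,-0.5],
  [[0,0,0],0,-0.5],
  [[0,0,0.3],0,-0.5],
  [[0,0,0.8],0,-0.5],
  [[0,0,1],0,-0.5],
  [[-1,0.05,0],0,0],
  [[-1,0.05,0],0,1],
  [[-1,0.05,0],0,1],
  [[-1,0.05,0],0,1],
  [[-1,0.05,0],0,1],
  [[0,0,0],0,1],
  [[0,0,0],0,1],
])

```text
time: 23.42
ee_pos: [0.4273, 0.0119, 0.1394]
ee_rot: [0.083, 3.139, -0.0]
contact_force: [0.2, -0.1, 0.4]
width: 0.0003
grip_force: 0.0
```

```bash
python3 - <<'E'
from meas import *
for n in('top','side'):
    im=imaging.camera(n)[:,:,::-1]; cv2.imwrite(f'pics/{n}9.png',im)
    for q in blue(im):
        x=cv2.boundingRect(q)[0]
        if 230<x<375: 
            print(n,cv2.contourArea(q),cv2.approxPolyDP(q,2,True)[:,0].tolist())
            P=np.array([onz(n,p,.142) for p in q[:,0].astype(float)]); M=np.c_[(P[:,:2]-K)@X,(P[:,:2]-K)@Y]*1e3
            print(M.min(0),M.max(0),cv2.minAreaRect(M.astype(np.float32)))
    if n=='side': print(im.max(2)[250:258,434:448])
    else: print(im.max(2)[152:161,398], 'rider',cen(red(im),397,412,150,166))
print(robot.get_obs()['ee_pos'])
E
```

```text
top 418.0 [[325, 205], [323, 227], [341, 229], [342, 206]]
[-76.69130023  -3.96926059] [-16.72672579  43.52769905] ((-46.91054916381836, 20.407695770263672), (60.3271484375, 46.728458404541016), 2.364736557006836)
[162 165 150  92  36  47  98 150 174] rider [403.99677072 156.86114101]
side 746.5 [[360, 237], [349, 228], [308, 244], [307, 248], [314, 257], [319, 257], [356, 242]]
[-144.30558292   -2.45826872] [-14.20089346  47.59718699] ((-79.22893524169922, 22.580045700073242), (130.05711364746094, 49.80263900756836), 0.19293361902236938)
[[149 133  86  51  52 111 151 158 157 159 158 161 157 157]
 [134 154 131  83  51  66 119 150 159 159 156 158 156 162]
 [136 154 157 132  87  54  70 123 145 151 156 163 154 165]
 [136 156 159 156 122  58  39  66 105 130 162 180 187 169]
 [135 132 157 159 118  49  39  43  78 135 172 186 188 188]
 [156 125 126 151 111  48  37  39  74 152 167 166 185 187]
 [154 132 105 126 112  56  44  46 103 156 181 169 167 184]
 [148 163 156 134 130 100  50  54  71 118 168 182 166 173]]
[0.42812414 0.01182414 0.1394322 ]
```

The pointer is unmoved, the tail is at -144 mm (front about 55.7 mm, at the gauge) and the yaw error is about 0.2°. I'll give the tail a gentle nudge with shut fingers to make sure of contact and squareness.

>>> apply_moves([
  [[0,-0.05,-1],0,1],
  [[0,-0.05,-1],0,1],
  [[0,0,0],0,1],
  [[0.5,0,0],0,1],
  [[0.5,0,0],0,1],
  [[0.5,0,0],0,1],
  [[0.3,0,0],0,1],
  [[0,0,0],0,1],
  [[0,0,0],0,1],
])

```text
time: 24.27
ee_pos: [0.4634, 0.0099, 0.0991]
ee_rot: [-0.083, -3.14, -0.0]
contact_force: [-0.1, 0.7, 0.1]
width: 0.0002
grip_force: 0.0
```

>>> apply_moves([
  [[0.15,0,0],0,1],
  [[0.1,0,0],0,1],
  [[0,0,0],0,1],
])

```text
time: 24.52
ee_pos: [0.4684, 0.0099, 0.0989]
ee_rot: [0.083, 3.14, 0.0]
contact_force: [-0.1, 0.7, 0.2]
width: -0.0
grip_force: 0.0
```

>>> apply_moves([
  [[0.1,0,0],0,1],
  [[0.1,0,0],0,1],
  [[0,0,0],0,1],
])

```text
time: 24.77
ee_pos: [0.4725, 0.0099, 0.0989]
ee_rot: [0.083, 3.14, -0.0]
contact_force: [-0.0, -0.5, -0.7]
width: 0.0001
grip_force: 0.0
```

>>> apply_moves([
  [[0.1,0,0],0,1],
  [[0,0,0],0,1],
])

```text
time: 24.93
ee_pos: [0.4742, 0.0099, 0.0987]
ee_rot: [-0.083, -3.14, -0.0]
contact_force: [-0.3, -0.4, -0.8]
width: 0.0001
grip_force: 0.0
```

>>> apply_moves([
  [[0.05,0,0],0,1],
  [[0,0,0],0,1],
])

```text
time: 25.1
ee_pos: [0.4743, 0.0099, 0.0986]
ee_rot: [-0.083, -3.138, 0.0]
contact_force: [-5.8, -0.2, 3.7]
width: 0.0002
grip_force: 2.7
```

There is firm contact at the expected place with no travel, so the block is seated. I'll back off and do a final check.

>>> apply_moves([
  [[-0.3,0,0],0,1],
  [[-1,0,0],0,1],
  [[-1,0,0],0,1],
  [[-0.5,0,0.5],0,1],
  [[0,0,1],0,1],
  [[0,0,1],0,1],
  [[0,0,1],0,1],
  [[0,0,1],0,1],
  [[0,0,0],0,1],
  [[0,0,0],0,1],
])

```text
time: 25.93
ee_pos: [0.4201, 0.0098, 0.1901]
ee_rot: [0.083, 3.137, -0.0]
contact_force: [0.7, -0.1, -0.0]
width: -0.0002
grip_force: 0.0
```

```bash
python3 - <<'E'
from meas import *
for n in('top','side'):
    im=imaging.camera(n)[:,:,::-1]; cv2.imwrite(f'pics/{n}10.png',im)
    for q in blue(im):
        x=cv2.boundingRect(q)[0]
        if 230<x<375:
            P=np.array([onz(n,p,.142) for p in q[:,0].astype(float)]); M=np.c_[(P[:,:2]-K)@X,(P[:,:2]-K)@Y]*1e3
            print(n,M.min(0),M.max(0),cv2.minAreaRect(M.astype(np.float32)))
    if n=='side': print(im.max(2)[252:257,434:446])
    else: print(im.max(2)[152:161,398])
print(robot.get_obs()['ee_pos'],robot.get_obs()['contact_force'])
E
```

```text
top [-71.95200405  -3.8658915 ] [-16.59957518  43.40743522] ((-44.426551818847656, 20.501972198486328), (55.40598678588867, 46.71165466308594), 2.3644890785217285)
[160 166 150  93  38  49  99 150 173]
side [-144.30558292   -2.45826872] [-14.20089346  47.59718699] ((-79.22908782958984, 22.624191284179688), (130.05711364746094, 49.89093017578125), 0.19293361902236938)
[[135 156 155 135  83  53  65 122 148 152 160 162]
 [136 155 161 159 120  64  47  69 105 130 162 183]
 [134 138 155 160 118  48  40  40  76 132 172 185]
 [157 127 128 155 116  47  41  38  76 151 165 166]
 [154 136 102 128 111  54  40  37 101 156 182 170]]
[0.41872273 0.00992984 0.18792653] [-0.48065043  1.28171576 -1.27200829]
```

The block is seated and square, the pointer is level with the rider and the arm is clear, so I'm handing in.

```bash
python3 -c "
from cell import robot
print(robot.finish_job())"
```

```text
the job is handed in; nothing more can be done
None
```

I handed the job in at about 26 s of the 72 s allowed; the hand-in gave no verdict, but by my last measurements the gauge pointer is level with the rider (within about 0.5 mm, slack taken up forward) and the blue block is released flat under the clamp, square against the gauge.

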